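Vent and crack open the gauge box

ROBOT

A 6-joint arm with a two-finger parallel gripper is mounted at the origin on the work surface. World frame = base frame: x ahead of the robot, y to its left, z up, the work surface at z = 0. Lengths are in m, angles in rad, forces in N, time in s.
With the tool pointing down it reaches from about 0.325 to 0.775 m from the base axis. Payload 9.3 kg.
Tool frame: the origin (TCP) lies at the very end of the fingers, on their centre line; the grasp point (between the pads) lies env.grip_point_offset behind it (env.grip_point_offset is the distance from the TCP to the grasp point, in m); z points along the fingers, y is the line along which they close (so a half turn about z gives the same grasp; the last joint's range is limited). The gripper opens to 85 mm and grips with 20 to 120 N. Pads are 22 mm wide; open, the fingers measure 114 mm over their backs; the gripper's body (76 mm by 85 mm) begins 54 mm behind the grasp point. The pads swing forward as they close: fully open they stand 13 mm farther back than shut.
Start: joints at [1.192, 0.259, 0.021, 1.334, 0, 1.418], TCP at [0.123, 0.536, 0.231] pointing down, gripper open.
Joint ranges: [-3.04, 3.04], [-0.91, 1.82], [-1.04, 1.36], [-1.92, 1.95], [-1.52, 1.45], [-3.14, 3.14]. Speed limits (rad/s): [2.22, 2.22, 2.79, 3.14, 3.14, 3.14].

INTERFACE

Orientations are given as a rotation vector (axis times angle).
In Python, from station import env, cams gives the robot as it stands.
- The arm moves only by the shell command python3 -m jog 'ROWS' [FORCE]. ROWS is JSON, a list of rows, each an object with "offset": the shift along the tool's x, y, z in mm, a list of three; "rotation": the turn, a rotation vector about the tool's x, y, z in rad, a list of three; "claw": the finger opening in mm, from 0 to 85.4. A call has 1 to 5 rows; each row is the pose to reach, as a shift and turn from the pose commanded when the call began, along the tool's axes at that moment; what a row does not reach only later rows make up. A row lasts 1/12 s, in which the tool goes at most 41.7 mm and 7.16 degrees, less where a joint would pass 70% of its speed; a pose out of reach is approached as far as the arm can. A call with a gripper value outside its range is refused whole. The fingers move at their own pace and stop on an object; FORCE is the grip in N (left out, the last holds). Time passes only in rows, so rows that repeat a pose let the fingers close. It gives the time, the measured TCP pose, the force, the opening and the grip force at its end, in the units of the state.
- env.get_state(): the state, without advancing time (a new reading comes with each control period).
- cams.read_camera(name): name is "side" or "top"; returns the picture (420x560x3 uint8, red, green, blue); there is no depth.
- cams.camera_model(name): a dict with "intrinsics" (3x3 intrinsics, pixels), "R" (3x3) and "t" (3): a world point X has camera coordinates R X + t. Camera axes: x right, y down, z forward; pixel columns grow to the right and rows downward; lengths in m; the calibration is good to about 2 mm. A picture is of the moment at which its call begins. camera_model takes no time and is no camera call.
- env.job_done(): hands the job in; it is judged then, once.
The state is a dict: "t": time; "qpos": joint angles; "joint_vel": joint speeds; "effort": joint torques, N m; "ee_pos": TCP position; "tool_rot": TCP orientation; "contact_force": force on the tool from outside, world axes, zero at the start; "torque": the same for the moment, N m; "width": finger opening in m; "grip_force": force on a finger pad.
Only numpy, scipy, OpenCV 4.12 (cv2) and the standard library are available. Lean on these libraries where they do the work, as an engineer would, in place of code of your own. Each camera call takes 0.05 s, during which the arm holds its last target. There are 200 camera calls.

TASK

Slide the black grip on the purge controller along its track until its white line lies within the width of the green mark, and only then pull the lid of the blue gauge box free of its tight, sticky seal by its bar handle. Finish while still holding the lid by its handle, at rest and just ajar with a gap of 20 to 40 mm under its front edge (aim for 30 mm); it must never jump open past 60 mm. The slide stays at the green mark, and the tube, bottle and caliper are left where they are.

Things in the scene. Friction and masses are not known exactly. Their poses are not given: they have to be found in the camera images.
- box: Blue gauge box fixed to the bench, 220 (x) x 200 (y) x 110 mm high, with a cream lid that has a clear window. Origin: centre of its underside; z up; its -x side is the front, where the lid opens. It may stand to the robot's left or right.
- lid_handle (a point): Centre of the black bar handle on the lid: round, 12 mm thick, 100 mm long along the box's y, with posts down to the lid at both ends (88 mm free between them) and 36 mm of free height between bar and lid. With the lid shut it lies 80 mm in front (-x) of the box's centre and 163 mm above the bench; it is 190 mm in front of the hinge line and 52 mm above it. It can turn between two fingers.
- lid_hinge (a point): Middle of the lid's hinge line, which runs along the box's y on its far (+x) top edge, 110 mm from the box's centre and 111 mm above the bench.
- lid (a joint): Lid angle, rad: 0 shut, grows as the front edge (220 mm from the hinge) rises: gap = 220 mm x sin(angle), 30 mm is 0.137. Pull at the handle peaks at 12 to 16 N within 2 mm of lift and is gone after 7 mm; from 7 to 11 mm the seal pushes up with a few N; then only the lid's weight, 2 to 4 N, is felt. Let go, it drops to a gap of 13 mm or less.
- purge: Purge controller, blue instrument fixed to the bench, 210 (x) x 125 (y) x 70 mm high, with an aluminium track along its x in the middle of its top, up to 82 mm above the bench. Origin: centre of its underside; display on its -x front. It may stand to the robot's left or right.
- vent_top (a point): Centre of the top of the black slide grip, 122 mm above the bench. The grip is 20 (along the track) x 28 (across) x 40 mm high, with a white line across its middle and a small white pointer on the side of the mark. It slides along the controller's x with about 2 N of friction and stays where it is left.
- vent (a joint): Slide position in m, 0 (grip 60 mm towards the front of the controller's centre) to 0.12 (60 mm beyond it, away from the front).
- mark: Green mark fixed on the controller's top beside the track, 12 (along the track) x 34 (across) x 3 mm high, its centre 40 mm to the controller's +y side of the track's middle. Origin: centre of its underside, 70 mm above the bench; x along the track like the controller's. The white line is on the mark when vent_top is within 6 mm of this origin along x.
- tube: Bystander: loose aluminium tube standing upright, 52 mm across, 85 mm high. Origin: centre of its underside.
- bottle: Bystander: loose white bottle with a red cap, 56 mm across, 130 mm high. Origin: centre of its underside.
- caliper: Bystander: loose caliper lying flat, about 200 x 60 x 12 mm. Origin: on the bench under its beam.

How it is judged:
On the way, in this order (a step that is already met when the one before it is completed fails the run):
1. the slide's white line is on the green mark, the lid still shut (x of vent_top in the frame of mark between -0.006 and 0.006 m and value of joint lid below 0.02 rad), for 0.2 s.
2. the lid is broken free and held ajar, front gap 20 to 40 mm, the slide still on its mark (value of joint lid between 0.091 and 0.183 rad and x of vent_top in the frame of mark between -0.006 and 0.006 m and contact force between the fingers and lid above 0.5 N), for 0.5 s.
At the end, for the whole second after the job is handed in: The lid is at rest at 0.091 to 0.183 rad (front gap 20 to 40 mm), carried by the fingers (contact over 0.5 N) and by none of the loose things; the slide's white line is within 6 mm of the middle of the green mark (all of step 2 and velocity of joint lid between -0.05 and 0.05 rad/s and contact force between lid and tube below 0.1 N and contact force between lid and bottle below 0.1 N and contact force between lid and caliper below 0.1 N); the arm keeps its last pose, push and grip.
It fails at once if the lid opened past 60 mm (value of joint lid above 0.276 rad).
It fails at once if the lid was opened before the slide was on the mark (value of joint lid above 0.04 rad and not (x of vent_top in the frame of mark between -0.006 and 0.006 m)).
It fails at once if a bystander was moved by over 20 mm (distance of any of tube, bottle, caliper from where it was at the start of the episode above 0.02 m).
It also fails if it takes over 48 s, if anything falls off the work surface, if the arm or the gripper's body presses on something with over 40 N, if the wrist force passes 120 N, or if a joint passes its speed limit or range.

## Working session

There is one attempt and no reset: what is moved stays moved. The work goes in short steps, Python scripts to look and compute and a shell command to move; the robot and the scene stay as the last step left them, time stands still between calls to the robot, and variables do not carry over. Pictures are saved under pics/ and viewed, at most 10 in all, crops included, and the job is handed in when it is done.

```bash
mkdir -p pics; ls; python3 - <<'E'
from station import env,cams
import cv2
for n in("side","top"):
    im=cams.read_camera(n); cv2.imwrite(f"pics/{n}0.png",im[:,:,::-1])
    m=cams.camera_model(n); print(n,m)
s=env.get_state();print(s,env.grip_point_offset)
E
```

```text
pics
side {'intrinsics': array([[410.56078377,   0.        , 282.32364544],
       [  0.        , 410.56078377, 206.12397467],
       [  0.        ,   0.        ,   1.        ]]), 'R': array([[ 0.98455849, -0.17358493,  0.022646  ],
       [-0.06654901, -0.49079519, -0.86872971],
       [ 0.16191294,  0.85380815, -0.49476848]]), 't': array([-0.61891853,  0.14446571,  1.07519072])}
top {'intrinsics': array([[479.20252605,   0.        , 279.78390338],
       [  0.        , 479.20252605, 215.84116257],
       [  0.        ,   0.        ,   1.        ]]), 'R': array([[-1.85510538e-02, -9.99825079e-01, -2.38129416e-03],
       [-9.88502846e-01,  1.86983335e-02, -1.50041647e-01],
       [ 1.50059928e-01, -4.29514619e-04, -9.88676809e-01]]), 't': array([0.02804114, 0.61106562, 1.31342087])}
{'t': 0.1, 'qpos': array([ 1.19241123e+00,  2.59119577e-01,  2.08405843e-02,  1.33370984e+00,
       -2.70936433e-05,  1.41820095e+00]), 'joint_vel': array([ 3.82255798e-06, -2.27078168e-03,  2.00978786e-03, -9.98725637e-05,
        4.92687951e-05, -1.69117060e-04]), 'effort': array([ 5.63993817e-03, -5.56694198e+01,  3.45068228e+01,  1.17245974e-02,
       -1.45096201e-04,  2.91574474e-05]), 'ee_pos': array([0.12304586, 0.535796  , 0.23073665]), 'tool_rot': array([-3.53884364e-01, -3.12130827e+00,  1.81855871e-03]), 'contact_force': array([ 0.33437232, -0.79528796,  0.21035431]), 'torque': array([-0.00697975, -0.02581573,  0.00801037]), 'grip_force': 0.0, 'width': 0.08517406006240538} 0.0187
```

View pics/side0.png

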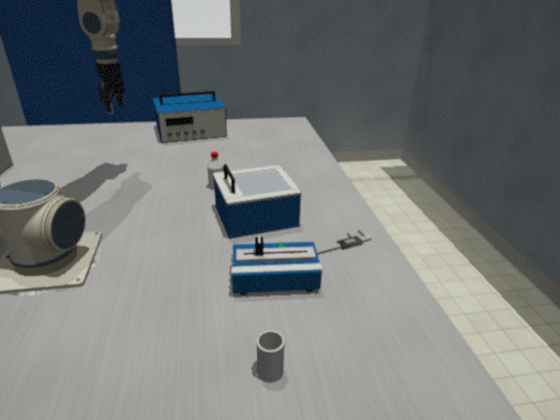

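View pics/top0.png

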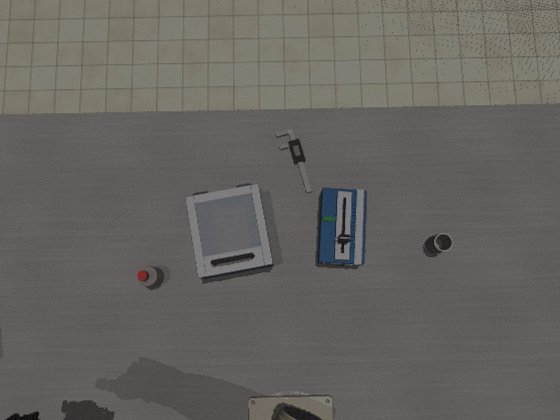

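The side view shows the box (around 257,200) and, nearer the camera, the controller (277,265) with its grip at (259,246). The top view shows the handle at (232,259), grip at (343,238), green mark at (329,219), bottle at (149,277), tube at (440,243) and caliper at (298,160). I'll enlarge the top view to measure these.

```bash
cat > h.py <<'E'
from station import env,cams
import numpy as np, cv2
def ray(n,uv,z):
    m=cams.camera_model(n);R,t,K=m["R"],m["t"],m["intrinsics"]
    C=-R.T@t; d=R.T@np.linalg.solve(K,[uv[0],uv[1],1]); return C+d*(z-C[2])/d[2]
def proj(n,X):
    m=cams.camera_model(n); p=m["intrinsics"]@(m["R"]@np.array(X)+m["t"]); return p[:2]/p[2]
E
python3 - <<'E'
import cv2,numpy as np
from h import *
im=cv2.imread("pics/top0.png"); s=cv2.imread("pics/side0.png")
a=cv2.resize(im[175:285,180:380],None,fx=4,fy=4,interpolation=cv2.INTER_CUBIC)
cv2.imwrite("pics/c1.png",np.clip(a*1.6,0,255).astype(np.uint8))
hsv=cv2.cvtColor(im,cv2.COLOR_BGR2HSV)
g=cv2.inRange(hsv,(45,120,50),(75,255,255)); b=cv2.inRange(hsv,(95,130,40),(125,255,255)); k=cv2.inRange(hsv,(0,0,0),(180,255,45))
g[:,:310]=0
def blobs(nm,m,amin,z):
    for c in cv2.findContours(m,cv2.RETR_EXTERNAL,cv2.CHAIN_APPROX_NONE)[0]:
        if cv2.contourArea(c)>amin:
            r=cv2.minAreaRect(c); print(nm,cv2.contourArea(c),np.round(r[0],1),np.round(r[1],1),round(r[2],1)); 
            for p in [r[0],*cv2.boxPoints(r)]: print("   ",np.round(p,1),np.round(ray("top",p,z),4))
blobs("green",g,10,.073)
b[:180]=0;b[280:]=0;b[:,:310]=0;b[:,380:]=0
blobs("ctrl",b,200,.07)
k[:180]=0;k[280:]=0;k[:,:195]=0;k[:,380:]=0;k2=k.copy();k2[:,275:]=0
blobs("handle",k2,60,.163)
k[:,:325]=0;blobs("grip",k,20,.122)
w=cv2.inRange(hsv,(0,0,120),(180,60,255));w[:,:180]=0;w[:,280:]=0;w[:180]=0;w[285:]=0
blobs("lid",w,300,.118)
E
```

```text
green 29.5 [328.5 218.5] [ 3. 11.] 90.0
    [328.5 218.5] [ 0.5974 -0.1185  0.073 ]
    [323. 217.] [ 0.6019 -0.1034  0.073 ]
    [334. 217.] [ 0.6013 -0.134   0.073 ]
    [334. 220.] [ 0.5929 -0.1337  0.073 ]
    [323. 220.] [ 0.5935 -0.1031  0.073 ]
ctrl 1119.0 [337.2 225.5] [34.7 73.9] 2.4
    [337.2 225.5] [ 0.5776 -0.1423  0.07  ]
    [318.3 261.8] [ 0.4783 -0.0868  0.07  ]
    [321.4 187.9] [ 0.6851 -0.1018  0.07  ]
    [356.1 189.3] [ 0.6791 -0.1991  0.07  ]
    [353.  263.2] [ 0.4726 -0.1818  0.07  ]
handle 127.0 [232.  258.6] [ 4.4 42.6] 79.0
    [232.  258.6] [0.4854 0.1408 0.163 ]
    [210.7 260.5] [0.4816 0.1952 0.163 ]
    [252.5 252.4] [0.5004 0.0883 0.163 ]
    [253.3 256.7] [0.4892 0.0862 0.163 ]
    [211.6 264.9] [0.4705 0.1931 0.163 ]
grip 92.5 [343.5 225. ] [54. 11.] 90.0
    [343.5 225. ] [ 0.572  -0.1529  0.122 ]
    [338. 198.] [ 0.6456 -0.1409  0.122 ]
    [349. 198.] [ 0.645  -0.1705  0.122 ]
    [349. 252.] [ 0.4998 -0.1647  0.122 ]
    [338. 252.] [ 0.5003 -0.1356  0.122 ]
lid 5749.0 [227.7 230.1] [81. 75.] 79.6
    [227.7 230.1] [0.5646 0.1566 0.118 ]
    [183.5 197.1] [0.6567 0.276  0.118 ]
    [257.2 183.5] [0.6905 0.0762 0.118 ]
    [271.9 263.2] [0.4744 0.0398 0.118 ]
    [198.1 276.7] [0.4423 0.2348 0.118 ]
```

View pics/c1.png

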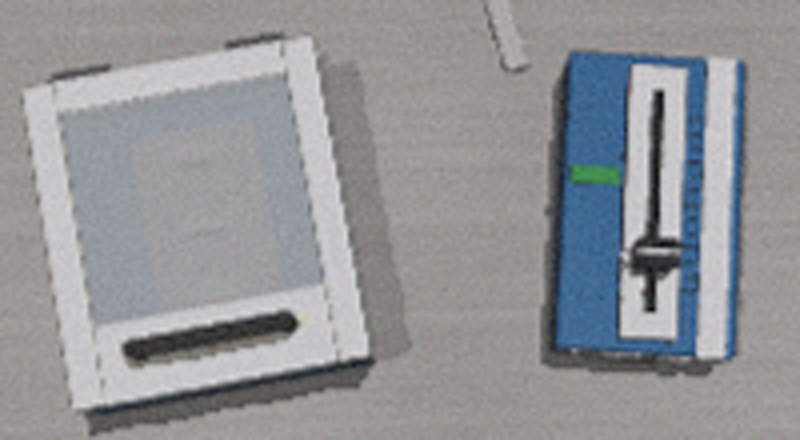

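```bash
cat >> h.py <<'E'
from scipy.spatial.transform import Rotation as Ro
def go(X,deg,rot=None):
    "shift (mm) and turn in tool axes to TCP X, pointing down, closing line at heading deg"
    s=env.get_state(); R=Ro.from_rotvec(s["tool_rot"])
    y=np.array([np.cos(np.radians(deg)),np.sin(np.radians(deg)),0]); z=np.array([0,0,-1.])
    T=Ro.from_matrix(np.c_[np.cross(y,z),y,z])
    print("t",round(s["t"],2),"pos",np.round(s["ee_pos"],4),"F",np.round(s["contact_force"],1),"w",round(s["width"],4),"gf",round(s["grip_force"],1))
    print("offset",np.round(R.inv().apply(np.array(X)-s["ee_pos"])*1000,1),"rot",np.round((R.inv()*T).as_rotvec(),3))
E
python3 - <<'E'
from h import *
c=lambda p:(180+p[0]/4-.4,175+p[1]/4-.4)
a=ray("top",c((659,92)),.082);b=ray("top",c((650,310)),.082)
print("slot",a,b,"yaw",np.degrees(np.arctan2(*(a-b)[1::-1])))
L=ray("top",c((571,54)),.07);M=ray("top",c((741,62)),.07);print("rear edge",L,M,np.linalg.norm(L-M))
print("mark",ray("top",c((595,174.5)),.073),"gripline",ray("top",c((659,252)),.122))
print("handle ends",ray("top",c((127,351)),.163),ray("top",c((296,322)),.163))
hc=np.array([.4854,.1408]);print(proj("top",[*hc,.163]))
# side crop
s=cv2.imread("pics/side0.png");cv2.imwrite("pics/c2.png",cv2.resize(s[155:295,200:360],None,fx=5,fy=4.2,interpolation=cv2.INTER_CUBIC)[:600])
go([.54,-.153,.231],-3)
E
```

```text
slot [ 0.65386893 -0.16358496  0.082     ] [ 0.50274911 -0.15158253  0.082     ] yaw -4.541086622053231
rear edge [ 0.68445454 -0.1044882   0.07      ] [ 0.67645154 -0.2236177   0.07      ] 0.1193980143572801
mark [ 0.59815904 -0.11814957  0.073     ] gripline [ 0.53824053 -0.15386665  0.122     ]
handle ends [0.47694136 0.1936007  0.163     ] [0.49341802 0.08551874 0.163     ]
[232.01129795 258.64401781]
t 0.1 pos [0.123  0.5358 0.2307] F [ 0.3 -0.8  0.2] w 0.0852 gf 0.0
offset [-5.606e+02 -5.780e+02  3.000e-01] rot [-1.000e-03  1.000e-03  1.397e+00]
```

View pics/c2.png

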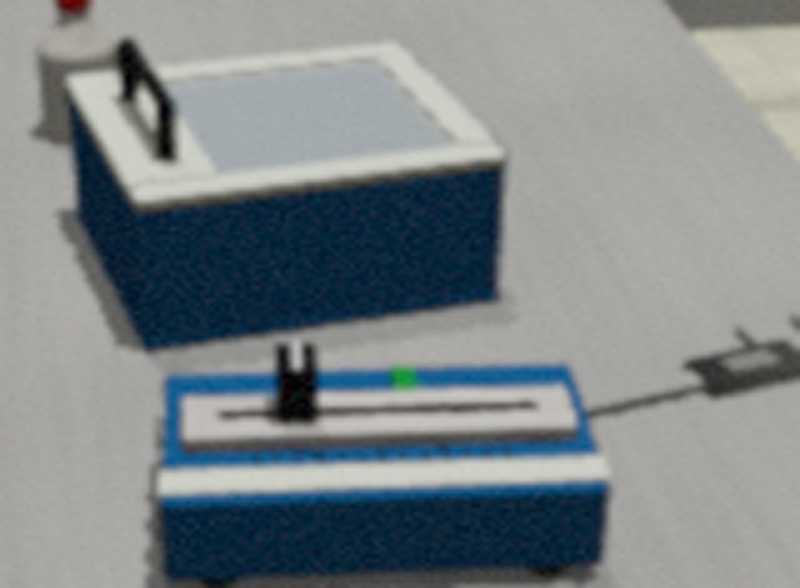

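The side crop agrees: grip line top at (259,238) and mark at (281,245) in full-picture pixels. The two sit about 57 mm apart along the track, and the lid is shut. Next I'll move above the grip.

```bash
python3 - <<'E'
from h import *
print("side: line",ray("side",(259.3,238.3),.122),"mark",ray("side",(280.6,244.8),.073))
E
R='x'
python3 -m jog '[{"offset":[-140,-145,0],"rotation":[0,0,0.349],"claw":85},{"offset":[-140,-145,0],"rotation":[0,0,0.349],"claw":85},{"offset":[-140,-145,0],"rotation":[0,0,0.349],"claw":85},{"offset":[-140,-145,0],"rotation":[0,0,0.349],"claw":85},{"offset":[-140,-145,0],"rotation":[0,0,0.349],"claw":85}]'
python3 -c "
from h import *
go([.5385,-.154,.231],-4)"
```

```text
side: line [ 0.54374055 -0.15086268  0.122     ] mark [ 0.6021227  -0.11569824  0.073     ]
t: 0.52
ee_pos: [0.2275, 0.3612, 0.231]
tool_rot: [0.891, 3.013, -0.001]
contact_force: [1.2, 0.4, 0.9]
width: 0.0849
grip_force: 0.0
t 0.52 pos [0.2275 0.3612 0.231 ] F [1.2 0.4 0.9] w 0.0849 gf 0.0
offset [-5.412e+02 -2.631e+02  3.000e-01] rot [-0.000e+00  1.000e-03  1.065e+00]
```

```bash

python3 -m jog '[{"offset":[-540,-265,0],"rotation":[0,0,1.065],"claw":85},{"offset":[-540,-265,0],"rotation":[0,0,1.065],"claw":85},{"offset":[-540,-265,0],"rotation":[0,0,1.065],"claw":85},{"offset":[-540,-265,0],"rotation":[0,0,1.065],"claw":85},{"offset":[-540,-265,0],"rotation":[0,0,1.065],"claw":85}]'
python3 -c "
from h import *
go([.541,-.153,.231],-4)"
```

```text
t: 0.93
ee_pos: [0.3344, 0.1828, 0.2313]
tool_rot: [1.781, 2.588, 0.0]
contact_force: [1.3, 1.4, 0.2]
width: 0.085
grip_force: 0.0
t 0.93 pos [0.3344 0.1828 0.2313] F [1.3 1.4 0.2] w 0.085 gf 0.0
offset [-3.874e+02  7.300e+01  3.000e-01] rot [ 0.    -0.     0.435]
```

```bash

python3 -m jog '[{"offset":[-387,73,0],"rotation":[0,0,0.435],"claw":85},{"offset":[-387,73,0],"rotation":[0,0,0.435],"claw":85},{"offset":[-387,73,0],"rotation":[0,0,0.435],"claw":85},{"offset":[-387,73,0],"rotation":[0,0,0.435],"claw":85},{"offset":[-387,73,0],"rotation":[0,0,0.435],"claw":85}]'
python3 -c "
from h import *
go([.541,-.153,.150],-4)"
```

```text
t: 1.35
ee_pos: [0.4448, 0.0057, 0.2312]
tool_rot: [-2.296, -2.144, -0.0]
contact_force: [1.0, 1.4, 0.3]
width: 0.0851
grip_force: 0.0
t 1.35 pos [0.4448 0.0057 0.2312] F [1.  1.4 0.3] w 0.0851 gf 0.0
offset [-151.7  106.8   81.2] rot [-0.    -0.     0.001]
```

```bash

python3 -m jog '[{"offset":[-152,107,0],"rotation":[0,0,0],"claw":85},{"offset":[-152,107,0],"rotation":[0,0,0],"claw":85},{"offset":[-152,107,0],"rotation":[0,0,0],"claw":85},{"offset":[-152,107,0],"rotation":[0,0,0],"claw":85},{"offset":[-152,107,20],"rotation":[0,0,0],"claw":85}]'
python3 -m jog '[{"offset":[0,0,40],"rotation":[0,0,0],"claw":85},{"offset":[0,0,40],"rotation":[0,0,0],"claw":85},{"offset":[0,0,60],"rotation":[0,0,0],"claw":85},{"offset":[0,0,60],"rotation":[0,0,0],"claw":85}]'
python3 - <<'E'
from h import *
go([.541,-.153,.092],-4)
im=cams.read_camera("side");cv2.imwrite("pics/s1.png",cv2.resize(im[130:300,190:350,::-1],None,fx=4,fy=3.5,interpolation=cv2.INTER_CUBIC))
E
```

```text
t: 1.77
ee_pos: [0.5445, -0.1554, 0.213]
tool_rot: [2.29, 2.143, 0.002]
contact_force: [-0.7, 0.2, -0.5]
width: 0.0849
grip_force: 0.0
t: 2.1
ee_pos: [0.5401, -0.1499, 0.1494]
tool_rot: [-2.288, -2.147, 0.003]
contact_force: [-0.7, -0.1, -0.1]
width: 0.0853
grip_force: 0.0
t 2.1 pos [ 0.5401 -0.1499  0.1494] F [-0.7 -0.1 -0.1] w 0.0853 gf 0.0
offset [-3.2  1.3 57.4] rot [-0.004 -0.002  0.006]
```

View pics/s1.png

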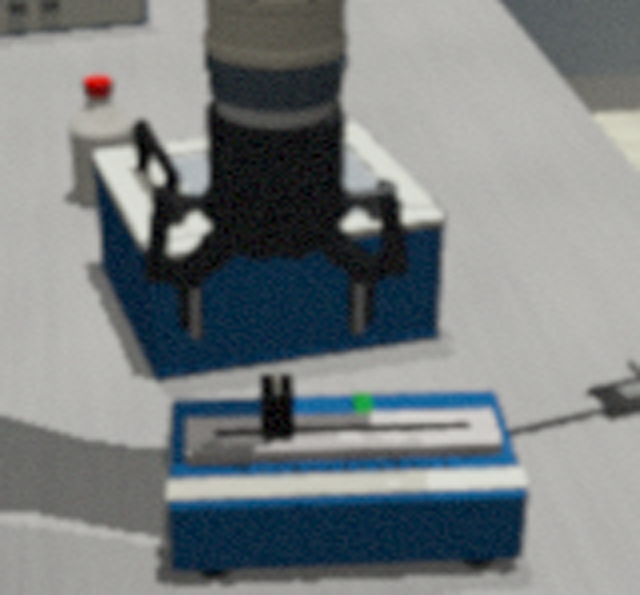

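The open fingers at (193,330) and (360,330) in the crop straddle the grip at (277,405). I'll lower and close gently.

```bash

python3 -m jog '[{"offset":[-3,1,30],"rotation":[0,0,0],"claw":85},{"offset":[-3,1,57],"rotation":[0,0,0],"claw":85},{"offset":[-3,1,57],"rotation":[0,0,0],"claw":60},{"offset":[-3,1,57],"rotation":[0,0,0],"claw":40},{"offset":[-3,1,57],"rotation":[0,0,0],"claw":30}]' 30
python3 -m jog '[{"offset":[0,0,0],"rotation":[0,0,0],"claw":15},{"offset":[0,0,0],"rotation":[0,0,0],"claw":15},{"offset":[0,0,0],"rotation":[0,0,0],"claw":15},{"offset":[0,0,0],"rotation":[0,0,0],"claw":15},{"offset":[0,0,0],"rotation":[0,0,0],"claw":15}]' 
python3 - <<'E'
from h import *
e=np.array([np.cos(np.radians(4.2)),-np.sin(np.radians(4.2)),0])
p=env.get_state()["ee_pos"]
go(p+.0565*e,-4.2)
E
```

```text
t: 2.57
ee_pos: [0.5432, -0.1538, 0.0967]
tool_rot: [2.289, 2.148, 0.001]
contact_force: [0.7, 0.7, 0.6]
width: 0.0511
grip_force: 0.0
t: 2.98
ee_pos: [0.5428, -0.1539, 0.096]
tool_rot: [2.29, 2.147, 0.002]
contact_force: [-1.4, 0.7, 7.9]
width: 0.0198
grip_force: 32.3
t 2.98 pos [ 0.5428 -0.1539  0.096 ] F [-1.4  0.7  7.9] w 0.0198 gf 32.3
offset [-0.5 56.5  0.1] rot [0.002 0.001 0.009]
```

```bash

python3 -m jog '[{"offset":[0,12,-1],"rotation":[0,0,0],"claw":15},{"offset":[0,24,-2],"rotation":[0,0,0],"claw":15},{"offset":[0,36,-2],"rotation":[0,0,0],"claw":15},{"offset":[0,48,-2],"rotation":[0,0,0],"claw":15},{"offset":[0,56.5,-2],"rotation":[0,0,0],"claw":15}]' 
python3 -m jog '[{"offset":[0,0,0],"rotation":[0,0,0],"claw":15},{"offset":[0,0,0],"rotation":[0,0,0],"claw":15},{"offset":[0,0,0],"rotation":[0,0,0],"claw":15}]' 
python3 - <<'E'
from h import *
p=env.get_state()["ee_pos"]
print((p-[.5428,-.1539,.096])@[.9973,-.0732,0])
E
```

```text
t: 3.4
ee_pos: [0.5988, -0.1583, 0.0961]
tool_rot: [2.292, 2.148, -0.003]
contact_force: [-2.5, -5.6, -5.4]
width: 0.0191
grip_force: 30.9
t: 3.65
ee_pos: [0.5987, -0.1583, 0.0962]
tool_rot: [2.291, 2.148, -0.002]
contact_force: [1.8, -6.2, -8.7]
width: 0.0197
grip_force: 30.6
0.056080203845451995
```

```bash

python3 -m jog '[{"offset":[0,0,0],"rotation":[0,0,0],"claw":30},{"offset":[0,0,0],"rotation":[0,0,0],"claw":45},{"offset":[0,0,0],"rotation":[0,0,0],"claw":60},{"offset":[0,0,0],"rotation":[0,0,0],"claw":60},{"offset":[0,0,-20],"rotation":[0,0,0],"claw":60}]' 
python3 -m jog '[{"offset":[0,0,-35],"rotation":[0,0,0],"claw":60},{"offset":[0,0,-70],"rotation":[0,0,0],"claw":60},{"offset":[0,0,-100],"rotation":[0,0,0],"claw":60},{"offset":[-35,0,-120],"rotation":[0,0,0],"claw":60},{"offset":[-70,0,-120],"rotation":[0,0,0],"claw":60}]' 
python3 - <<'E'
from h import *
a=env.get_state();print(a["ee_pos"])
t=cams.read_camera("top")[:,:,::-1];s=cams.read_camera("side")[:,:,::-1]
a=cv2.resize(s[220:285,225:330],None,fx=7,fy=7,interpolation=cv2.INTER_CUBIC)[:,:780]
cv2.imwrite("pics/s2.png",np.clip(a*1.3,0,255).astype(np.uint8))
cv2.imwrite("pics/top2.png",t);cv2.imwrite("pics/side2.png",s)
E
```

```text
t: 4.07
ee_pos: [0.597, -0.1565, 0.1135]
tool_rot: [-2.288, -2.146, 0.003]
contact_force: [-0.3, 0.4, 0.6]
width: 0.0601
grip_force: 0.0
t: 4.48
ee_pos: [0.5956, -0.2268, 0.2423]
tool_rot: [2.282, 2.148, 0.005]
contact_force: [2.1, -0.5, -1.2]
width: 0.06
grip_force: 0.0
[ 0.59562247 -0.2268254   0.24234992]
```

View pics/s2.png

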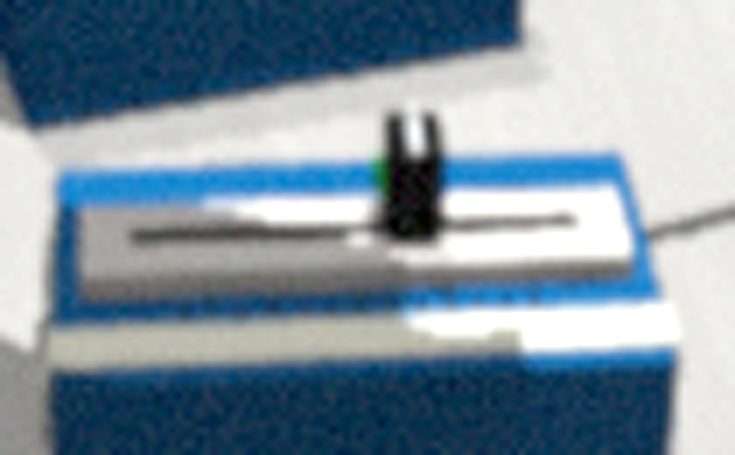

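```bash
python3 - <<'E'
from h import *
e=np.array([.9973,-.0732,0])
L0=ray("side",(259.3,238.3),.122);M=ray("side",(280.6,244.8),.073)
for r in (114,118,123):
  L=ray("side",(225+412/7-.4,220+r/7-.4),.122);print("line",L,"rel mark",(L-M)@e,"moved",(L-L0)@e)
# mark pixel expected if line centred, and left edge of mark
s=cv2.imread("pics/side0.png")
hsv=cv2.cvtColor(s,cv2.COLOR_BGR2HSV);g=cv2.inRange(hsv,(45,120,50),(75,255,255));g[:230]=0;g[260:]=0;g[:,:265]=0;g[:,300:]=0
print("green centroid side0",cv2.minAreaRect(cv2.findNonZero(g)))
t=cv2.imread("pics/top2.png");t=t[185:270,300:380];cv2.imwrite("pics/t2.png",cv2.resize(t,None,fx=7,fy=7,interpolation=cv2.INTER_CUBIC))
E
```

```text
line [ 0.60234765 -0.14880041  0.122     ] rel mark 0.0026474294737400947 moved 0.05829790081085798
line [ 0.60191593 -0.15121518  0.122     ] rel mark 0.002393637175518439 moved 0.05804410851263632
line [ 0.60137891 -0.15421899  0.122     ] rel mark 0.0020779368752290844 moved 0.05772840821234697
green centroid side0 ((280.5, 244.5), (3.0, 3.0), 90.0)
```

View pics/t2.png

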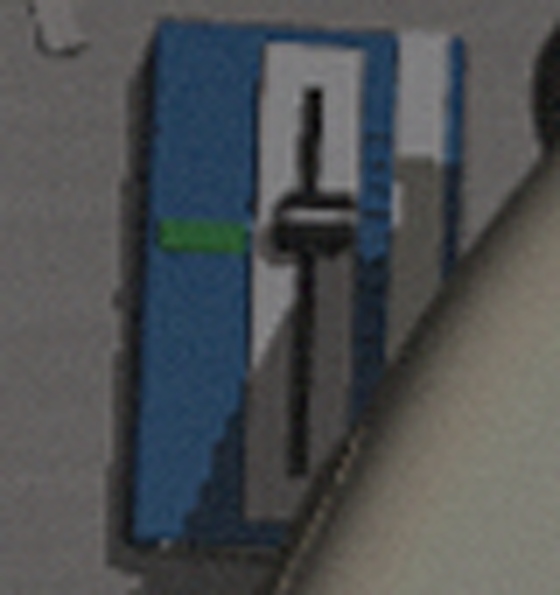

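```bash
python3 - <<'E'
from h import *
e=np.array([.9973,-.0732,0]);c=lambda p:(300+p[0]/7-.4,185+p[1]/7-.4)
L=ray("top",c((318,214)),.122);M=ray("top",c((203,236)),.073)
print(L,M,(L-M)@e)
go([.4875,.1415,.26],10)
E
```

```text
[ 0.59847932 -0.15801938  0.122     ] [ 0.59789538 -0.11883521  0.073     ] 0.0034506439414253545
t 4.58 pos [ 0.5942 -0.2311  0.2373] F [-0.1  0.2 -0.5] w 0.0602 gf 0.0
offset [ 364.6 -131.4  -23.7] rot [ 0.002  0.002 -0.242]
```

Top view: mark at (203,236), line at (318,214). Both cameras put the line about 3 mm past the middle of the mark. That is inside the tolerance, but I'll re-centre it cheaply.

```bash
python3 - <<'E'
from h import *
go([.5957,-.158,.150],-4.2)
E
```

```text
t 4.58 pos [ 0.5942 -0.2311  0.2373] F [-0.1  0.2 -0.5] w 0.0602 gf 0.0
offset [73.3 -3.6 87.2] rot [0.002 0.002 0.006]
```

```bash

python3 -m jog '[{"offset":[40,-3.5,0],"rotation":[0,0,0],"claw":60},{"offset":[73,-3.5,0],"rotation":[0,0,0],"claw":60},{"offset":[73,-3.5,40],"rotation":[0,0,0],"claw":60},{"offset":[73,-3.5,75],"rotation":[0,0,0],"claw":60},{"offset":[73,-3.5,75],"rotation":[0,0,0],"claw":60}]' 
python3 - <<'E'
from h import *
go([.5957,-.158,.097],-4.2)
E
```

```text
t: 5.0
ee_pos: [0.5923, -0.1518, 0.1552]
tool_rot: [-2.283, -2.145, 0.006]
contact_force: [-0.6, -0.2, -0.5]
width: 0.06
grip_force: 0.0
t 5.0 pos [ 0.5923 -0.1518  0.1552] F [-0.6 -0.2 -0.5] w 0.06 gf 0.0
offset [-6.1  4.3 58.2] rot [-0.009 -0.003  0.011]
```

```bash

python3 -m jog '[{"offset":[-4,3,20],"rotation":[0,0,0],"claw":60},{"offset":[-4,3,40],"rotation":[0,0,0],"claw":60},{"offset":[-4,3,55],"rotation":[0,0,0],"claw":60},{"offset":[-4,3,55],"rotation":[0,0,0],"claw":60},{"offset":[-4,3,55],"rotation":[0,0,0],"claw":60}]' 
python3 - <<'E'
from h import *
go([.5957,-.158,.097],-4.2)
E
```

```text
t: 5.42
ee_pos: [0.5982, -0.1585, 0.1073]
tool_rot: [-2.291, -2.149, 0.0]
contact_force: [-0.1, -0.0, 0.2]
width: 0.0602
grip_force: 0.0
t 5.42 pos [ 0.5982 -0.1585  0.1073] F [-0.1 -0.   0.2] w 0.0602 gf 0.0
offset [ 0.3 -2.6 10.3] rot [-0.    -0.     0.009]
```

```bash

python3 -m jog '[{"offset":[0,-3,8],"rotation":[0,0,0],"claw":50},{"offset":[0,-3,8],"rotation":[0,0,0],"claw":35},{"offset":[0,-3,8],"rotation":[0,0,0],"claw":15},{"offset":[0,-3,8],"rotation":[0,0,0],"claw":15},{"offset":[0,-3,8],"rotation":[0,0,0],"claw":15}]' 
python3 -m jog '[{"offset":[0,0,0],"rotation":[0,0,0],"claw":15},{"offset":[0,0,0],"rotation":[0,0,0],"claw":15},{"offset":[0,0,0],"rotation":[0,0,0],"claw":15},{"offset":[0,0,0],"rotation":[0,0,0],"claw":15}]' 

```

```text
t: 5.83
ee_pos: [0.5956, -0.1582, 0.0993]
tool_rot: [2.291, 2.148, 0.001]
contact_force: [0.1, 1.0, 4.8]
width: 0.0196
grip_force: 31.7
t: 6.17
ee_pos: [0.5956, -0.1582, 0.0993]
tool_rot: [2.29, 2.148, 0.001]
contact_force: [0.7, 1.0, 6.3]
width: 0.0193
grip_force: 31.8
```

```bash

python3 -m jog '[{"offset":[0,0,0],"rotation":[0,0,0],"claw":30},{"offset":[0,0,0],"rotation":[0,0,0],"claw":45},{"offset":[0,0,0],"rotation":[0,0,0],"claw":60},{"offset":[0,0,0],"rotation":[0,0,0],"claw":60},{"offset":[0,0,-15],"rotation":[0,0,0],"claw":60}]' 
python3 -m jog '[{"offset":[0,0,-40],"rotation":[0,0,0],"claw":60},{"offset":[0,0,-80],"rotation":[0,0,0],"claw":60},{"offset":[0,0,-115],"rotation":[0,0,0],"claw":60},{"offset":[0,0,-130],"rotation":[0,0,0],"claw":60},{"offset":[0,0,-130],"rotation":[0,0,0],"claw":60}]' 
python3 - <<'E'
from h import *
go([.485,.1405,.24],9.4)
E
```

```text
t: 6.58
ee_pos: [0.5937, -0.1576, 0.1107]
tool_rot: [-2.288, -2.146, 0.003]
contact_force: [-0.3, -0.6, -0.9]
width: 0.0597
grip_force: 0.0
t: 7.0
ee_pos: [0.5963, -0.1586, 0.2477]
tool_rot: [2.287, 2.145, 0.004]
contact_force: [0.3, 0.6, -0.1]
width: 0.0599
grip_force: 0.0
t 7.0 pos [ 0.5963 -0.1586  0.2477] F [ 0.3  0.6 -0.1] w 0.0599 gf 0.0
offset [ 291.4 -130.2    6.2] rot [ 0.006  0.003 -0.228]
```

```bash

python3 -m jog '[{"offset":[291,-130,0],"rotation":[0,0,-0.228],"claw":60},{"offset":[291,-130,0],"rotation":[0,0,-0.228],"claw":60},{"offset":[291,-130,0],"rotation":[0,0,-0.228],"claw":60},{"offset":[291,-130,0],"rotation":[0,0,-0.228],"claw":60},{"offset":[291,-130,0],"rotation":[0,0,-0.228],"claw":60}]' 
python3 - <<'E'
from h import *
t=cams.read_camera("top")[:,:,::-1]
cv2.imwrite("pics/t3.png",cv2.resize(t[185:270,310:370],None,fx=7,fy=7,interpolation=cv2.INTER_CUBIC))
go([.485,.1405,.24],9.4)
E
```

```text
t: 7.42
ee_pos: [0.5211, 0.0386, 0.2421]
tool_rot: [-2.032, -2.394, 0.001]
contact_force: [1.1, 0.3, 1.1]
width: 0.0595
grip_force: 0.0
t 7.47 pos [0.5183 0.0444 0.2428] F [-1.8  4.5 -0.9] w 0.0597 gf 0.0
offset [100.3 -16.8   3.2] rot [-0.002 -0.003  0.003]
```

View pics/t3.png

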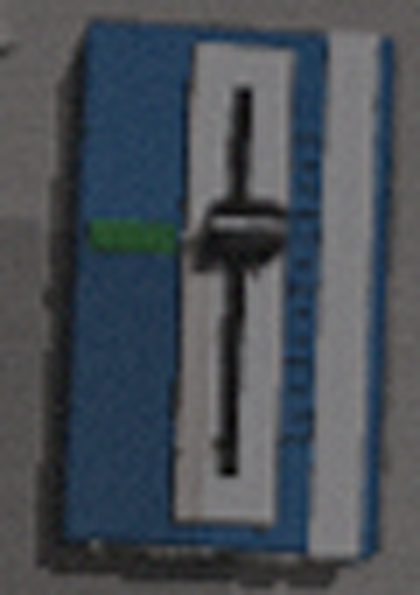

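The line at (248,221) in the crop has moved 1 px (about 2.7 mm) towards the mark at (133,236), so it is now nearly centred. On to the handle.

```bash

python3 -m jog '[{"offset":[40,-7,0],"rotation":[0,0,0],"claw":60},{"offset":[75,-12,0],"rotation":[0,0,0],"claw":60},{"offset":[98,-17,0],"rotation":[0,0,0],"claw":60},{"offset":[98,-17,0],"rotation":[0,0,0],"claw":60},{"offset":[98,-17,30],"rotation":[0,0,0],"claw":60}]' 
python3 - <<'E'
from h import *
go([.485,.1405,.1445],9.4)
E
```

```text
t: 7.88
ee_pos: [0.4911, 0.1325, 0.2166]
tool_rot: [2.025, 2.395, 0.008]
contact_force: [-0.2, -0.2, -0.6]
width: 0.0603
grip_force: 0.0
t 7.88 pos [0.4911 0.1325 0.2166] F [-0.2 -0.2 -0.6] w 0.0603 gf 0.0
offset [ 9.  -5.2 72. ] rot [0.007 0.001 0.003]
```

```bash

python3 -m jog '[{"offset":[4,-3,10],"rotation":[0,0,0],"claw":60},{"offset":[4,-3,15],"rotation":[0,0,0],"claw":60},{"offset":[4,-3,15],"rotation":[0,0,0],"claw":60},{"offset":[4,-3,15],"rotation":[0,0,0],"claw":60},{"offset":[4,-3,15],"rotation":[0,0,0],"claw":60}]' 
python3 - <<'E'
from h import *
go([.485,.1405,.1445],9.4)
E
```

```text
t: 8.3
ee_pos: [0.4867, 0.1341, 0.1989]
tool_rot: [2.032, 2.395, 0.001]
contact_force: [0.4, 0.7, -0.8]
width: 0.0599
grip_force: 0.0
t 8.3 pos [0.4867 0.1341 0.1989] F [ 0.4  0.7 -0.8] w 0.0599 gf 0.0
offset [ 6.6 -0.7 54.4] rot [ 0.001  0.    -0.001]
```

```bash

python3 -m jog '[{"offset":[6,-1,14],"rotation":[0,0,0],"claw":60},{"offset":[6,-1,28],"rotation":[0,0,0],"claw":60},{"offset":[6,-1,42],"rotation":[0,0,0],"claw":60},{"offset":[6,-1,54],"rotation":[0,0,0],"claw":60},{"offset":[6,-1,54],"rotation":[0,0,0],"claw":60}]' 
python3 -m jog '[{"offset":[0,0,0],"rotation":[0,0,0],"claw":60},{"offset":[0,0,0],"rotation":[0,0,0],"claw":60}]' 
python3 - <<'E'
from h import *
s=cams.read_camera("side")[:,:,::-1]
cv2.imwrite("pics/s4.png",cv2.resize(s[130:240,190:310],None,fx=5,fy=5,interpolation=cv2.INTER_CUBIC))
go([.485,.1405,.1445],9.4)
E
```

```text
t: 8.72
ee_pos: [0.4837, 0.1399, 0.143]
tool_rot: [-2.032, -2.394, 0.002]
contact_force: [-0.4, -0.4, 1.0]
width: 0.0602
grip_force: 0.0
t: 8.88
ee_pos: [0.4848, 0.1402, 0.1454]
tool_rot: [2.032, 2.395, 0.002]
contact_force: [-0.1, 0.8, -0.3]
width: 0.0602
grip_force: 0.0
t 8.93 pos [0.4848 0.1402 0.1454] F [-0.2 -0.2 -0. ] w 0.0601 gf 0.0
offset [0.2 0.2 0.9] rot [ 0.002  0.    -0.   ]
```

View pics/s4.png

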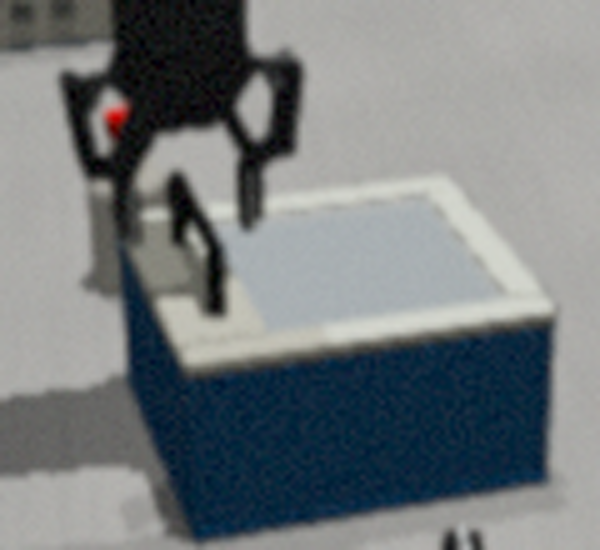

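The fingers at (130,225) and (250,215) straddle the bar at (195,230). I'll close on it.

```bash

python3 -m jog '[{"offset":[0,0,1],"rotation":[0,0,0],"claw":40},{"offset":[0,0,1],"rotation":[0,0,0],"claw":20},{"offset":[0,0,1],"rotation":[0,0,0],"claw":5},{"offset":[0,0,1],"rotation":[0,0,0],"claw":5},{"offset":[0,0,1],"rotation":[0,0,0],"claw":5}]' 80
python3 -m jog '[{"offset":[0,0,0],"rotation":[0,0,0],"claw":5},{"offset":[0,0,0],"rotation":[0,0,0],"claw":5},{"offset":[0,0,0],"rotation":[0,0,0],"claw":5},{"offset":[0,0,0],"rotation":[0,0,0],"claw":5}]' 

```

```text
t: 9.35
ee_pos: [0.4882, 0.1409, 0.1443]
tool_rot: [2.029, 2.392, 0.01]
contact_force: [17.5, 3.1, -8.0]
width: 0.0093
grip_force: 77.8
t: 9.68
ee_pos: [0.4882, 0.1409, 0.1441]
tool_rot: [2.029, 2.392, 0.01]
contact_force: [17.7, 3.2, -7.7]
width: 0.0095
grip_force: 77.9
```

```bash

python3 -m jog '[{"offset":[0,1,0],"rotation":[0,0,0],"claw":5},{"offset":[0,2,0],"rotation":[0,0,0],"claw":5},{"offset":[0,3.5,0],"rotation":[0,0,0],"claw":5},{"offset":[0,3.5,0],"rotation":[0,0,0],"claw":5},{"offset":[0,3.5,0],"rotation":[0,0,0],"claw":5}]' 60
```

```text
t: 10.1
ee_pos: [0.4882, 0.1409, 0.144]
tool_rot: [2.031, 2.395, 0.002]
contact_force: [1.5, 0.3, 5.3]
width: 0.0091
grip_force: 79.2
```

```bash

python3 -m jog '[{"offset":[0,0.1,-0.6],"rotation":[0,0,0],"claw":5},{"offset":[0,0.3,-1.2],"rotation":[0,0,0],"claw":5},{"offset":[0,0.5,-1.8],"rotation":[0,0,0],"claw":5},{"offset":[0,0.6,-2.4],"rotation":[0,0,0],"claw":5},{"offset":[0,0.8,-3],"rotation":[0,0,0],"claw":5}]' 60
```

```text
t: 10.52
ee_pos: [0.4885, 0.141, 0.1454]
tool_rot: [-2.032, -2.395, 0.001]
contact_force: [7.3, 1.1, -12.7]
width: 0.0096
grip_force: 77.3
```

```bash

python3 -m jog '[{"offset":[0,0.8,-0.6],"rotation":[0,0,0],"claw":5},{"offset":[0,1.2,-1.2],"rotation":[0,0,0],"claw":5},{"offset":[0,1.6,-1.8],"rotation":[0,0,0],"claw":5},{"offset":[0,1.8,-2.4],"rotation":[0,0,0],"claw":5},{"offset":[0,2,-3],"rotation":[0,0,0],"claw":5}]' 60
python3 -m jog '[{"offset":[0,0.2,-0.6],"rotation":[0,0,0],"claw":5},{"offset":[0,0.3,-1.2],"rotation":[0,0,0],"claw":5},{"offset":[0,0.5,-1.8],"rotation":[0,0,0],"claw":5},{"offset":[0,0.6,-2.4],"rotation":[0,0,0],"claw":5},{"offset":[0,0.8,-3],"rotation":[0,0,0],"claw":5}]' 60
```

```text
t: 10.93
ee_pos: [0.4896, 0.1412, 0.1491]
tool_rot: [-2.031, -2.395, 0.002]
contact_force: [-1.5, -1.1, -7.7]
width: 0.0093
grip_force: 77.9
t: 11.35
ee_pos: [0.4908, 0.1414, 0.1528]
tool_rot: [2.032, 2.396, -0.0]
contact_force: [-5.7, -1.6, 1.8]
width: 0.0094
grip_force: 78.8
```

```bash

python3 -m jog '[{"offset":[0,0,-1],"rotation":[0,0,0],"claw":5},{"offset":[0,0.4,-2.5],"rotation":[0,0,0],"claw":5},{"offset":[0,1,-4],"rotation":[0,0,0],"claw":5},{"offset":[0,1.5,-5.5],"rotation":[0,0,0],"claw":5},{"offset":[0,2,-7],"rotation":[0,0,0],"claw":5}]' 60
python3 -m jog '[{"offset":[0,0.5,-1.5],"rotation":[0,0,0],"claw":5},{"offset":[0,1,-3],"rotation":[0,0,0],"claw":5},{"offset":[0,1.5,-4.5],"rotation":[0,0,0],"claw":5},{"offset":[0,2,-6],"rotation":[0,0,0],"claw":5},{"offset":[0,2,-6],"rotation":[0,0,0],"claw":5}]' 60
```

```text
t: 11.77
ee_pos: [0.4928, 0.1417, 0.1591]
tool_rot: [-2.032, -2.395, 0.001]
contact_force: [-4.0, -1.0, -4.7]
width: 0.0094
grip_force: 78.1
t: 12.18
ee_pos: [0.4953, 0.1421, 0.166]
tool_rot: [2.032, 2.396, 0.001]
contact_force: [-5.2, -2.5, -0.2]
width: 0.0096
grip_force: 77.4
```

```bash

python3 -m jog '[{"offset":[0,0.4,-1.3],"rotation":[0,0,0],"claw":5},{"offset":[0,0.8,-2.6],"rotation":[0,0,0],"claw":5},{"offset":[0,1.2,-3.8],"rotation":[0,0,0],"claw":5},{"offset":[0,1.2,-3.8],"rotation":[0,0,0],"claw":5},{"offset":[0,1.2,-3.8],"rotation":[0,0,0],"claw":5}]' 60
python3 -m jog '[{"offset":[0,0,0],"rotation":[0,0,0],"claw":5},{"offset":[0,0,0],"rotation":[0,0,0],"claw":5},{"offset":[0,0,0],"rotation":[0,0,0],"claw":5},{"offset":[0,0,0],"rotation":[0,0,0],"claw":5},{"offset":[0,0,0],"rotation":[0,0,0],"claw":5}]' 60
python3 - <<'E'
from h import *
s=cams.read_camera("side")[:,:,::-1]
cv2.imwrite("pics/s5.png",cv2.resize(s[140:260,190:310],None,fx=5,fy=5,interpolation=cv2.INTER_CUBIC))
E
```

```text
t: 12.6
ee_pos: [0.4966, 0.1423, 0.1693]
tool_rot: [2.032, 2.396, 0.001]
contact_force: [-1.9, -1.4, -2.8]
width: 0.0092
grip_force: 77.1
t: 13.02
ee_pos: [0.4965, 0.1423, 0.1691]
tool_rot: [2.032, 2.396, 0.001]
contact_force: [-1.4, -1.1, -3.0]
width: 0.0097
grip_force: 77.0
```

View pics/s5.png

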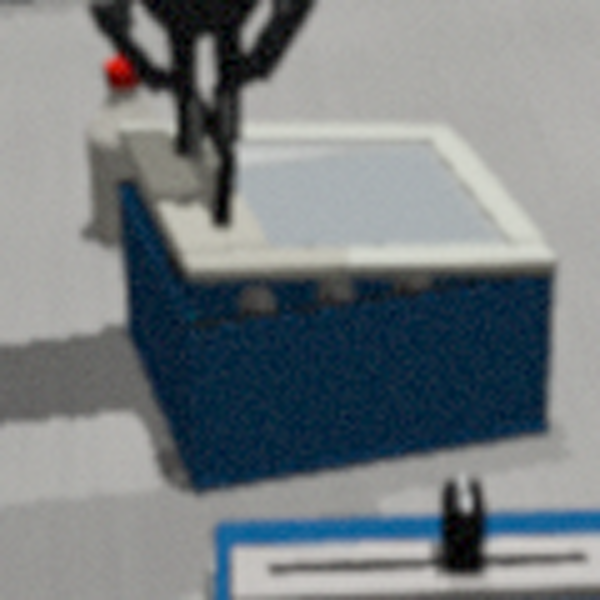

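The lid's front corner at (190,278) stands 45 px above the box rim at (190,325). The box is 110 mm high over 165 px there, so the gap is about 30 mm. The handle has risen 25 mm, which agrees, and the slide is in place, so I'll hand in.

```bash
python3 -c "
from station import env
print(env.job_done())"
```

```text
the job is handed in; nothing more can be done
None
```

I handed the job in at about 13 s of the 48 s: the slide is on the green mark and the lid is held by its handle about 30 mm ajar; no verdict came back.

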